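# Release the drawer catch through its hole and restock the empty pocket

## Task

The lens drawer of the aligner bench has no handle: a spring catch behind one of the three small holes in the back of its housing holds it shut. Find the right hole by feel with the dowel tool and push the catch in so that the drawer springs open while the dowel is still in the hole, then lay the dowel tool down on the bench, stand the spare lens upright in the one empty pocket of the drawer, and let go. Leave the two stored lenses in their pockets, the drawer open, and do not disturb the jar, the flat box or the metal ring.

Things in the scene. Friction and masses are not known exactly. Their poses are not given: they have to be found in the camera images.
- unit: Drawer housing: grey sheet-metal box with a white top, fixed to the bench, 150 (x) x 196 (y) x 100 (z) mm. Origin: centre of its underside, on the bench; z up; +x points out of the BACK panel (outer face at x = +75 mm), which has three identical 14 mm round holes at y = -45, 0, +45 mm, 44 mm above the bench. The drawer opens out of the opposite face, to -x.
- hole0 (a point): Centre of the first hole, at the outer face of the 5 mm thick back panel, at unit y = -45 mm; axes as the unit's, so a dowel goes in level along -x. Behind ONE of the three holes (not told which) is the spring catch; behind each of the other two a solid steel plug 13 mm in from the outer face, which does not yield. Nothing else is in a straight dowel's way.
- hole1 (a point): The same for the middle hole, at unit y = 0. The catch, wherever it is: a steel paddle 26 mm wide, its face 19 mm in from the panel's outer face; it yields to about 3 N at first and about 6 N at release, and frees the drawer when the dowel's tip is about 26 mm in; its own hard stop is at about 31 mm.
- hole2 (a point): The same for the last hole, at unit y = +45 mm.
- drawer (a joint): Drawer travel in m: 0 shut, grows as it slides out towards the unit's -x; once the catch is released a spring drives it by itself to its stop at 0.068 in about half a second, and holds it there. It cannot be opened without the catch. Its black front is 186 mm wide, 65 mm high above the bench and moves with it.
- pocket0 (a point): Centre of the floor of the first of three round drawer pockets (32 mm diameter, 22 mm deep, floor 8 mm above the bench), 56 mm apart in a row along the unit's y; this one at unit y = -56 mm. It moves with the drawer: at unit x = -35 mm when shut (under the white top), -103 mm when open, then 28 mm in front of the housing and 35 mm behind the drawer's front. Axes as the unit's.
- pocket1 (a point): The same for the middle pocket, at unit y = 0.
- pocket2 (a point): The same for the last pocket, at unit y = +56 mm.
- dowel: The dowel tool: a black rectangular handle 60 (x) x 16 (y) x 20 (z) mm with a straight round wooden dowel, 10 mm in diameter and 60 mm long, out of its +x end. Origin: centre of the handle. It starts lying on the bench, its axis level and 10 mm above the bench. 60 g.
- dowel_tip (a point): Centre of the free end of the wooden dowel, 90 mm from the handle's centre along its +x; axes as the dowel tool's.
- spare: The spare lens: a black barrel standing upright, 52 mm tall; lower 24 mm is 26 mm in diameter, the upper part from 29 to 52 mm is 20 mm in diameter (grip there). Origin: centre of its underside; z along its axis. 90 g.
- stored0: A lens like the spare, standing in one of the drawer's pockets; origin: centre of its underside.
- stored1: The other stored lens, in another pocket; the third pocket is empty.
- jar: Bystander: brown glass jar with a white lid, 60 mm in diameter, 85 mm tall, origin centre of its underside.
- mask_box: Bystander: flat grey box with a clear lid, 90 x 90 x 26 mm, origin centre of its underside.
- adapter: Bystander: aluminium ring lying flat, 60 mm outside diameter, 14 mm high, origin centre of its underside.
Not all that is in view belongs to the job. Of the things that look like the dowel, the larger one is meant.

How it is judged:
On the way:
1. the drawer has sprung open by more than 10 mm while the dowel's tip is inside the housing through the back panel (value of joint drawer above 0.01 m and x of dowel_tip in the frame of unit between 0.03 and 0.066 m and z of dowel_tip in the frame of unit between 0.034 and 0.054 m), for 0.05 s.
At the end, for the whole second after the job is handed in: Drawer open by more than 50 mm; spare and both stored lenses each in a pocket (base within 8 mm of its centre, lower than 13 mm above the bench), the spare within 0.2 rad of upright and at rest; dowel tool at rest on the bench (handle centre lower than 20 mm) (value of joint drawer above 0.05 m and ((horizontal distance between spare and pocket0 below 0.008 m and height (world z) of spare below 0.013 m) or (horizontal distance between spare and pocket1 below 0.008 m and height (world z) of spare below 0.013 m) or (horizontal distance between spare and pocket2 below 0.008 m and height (world z) of spare below 0.013 m)) and ((horizontal distance between stored0 and pocket0 below 0.008 m and height (world z) of stored0 below 0.013 m) or (horizontal distance between stored0 and pocket1 below 0.008 m and height (world z) of stored0 below 0.013 m) or (horizontal distance between stored0 and pocket2 below 0.008 m and height (world z) of stored0 below 0.013 m)) and ((horizontal distance between stored1 and pocket0 below 0.008 m and height (world z) of stored1 below 0.013 m) or (horizontal distance between stored1 and pocket1 below 0.008 m and height (world z) of stored1 below 0.013 m) or (horizontal distance between stored1 and pocket2 below 0.008 m and height (world z) of stored1 below 0.013 m)) and angle between spare's own z axis and vertical below 0.2 rad and linear speed of each of spare, dowel below 0.02 m/s and height (world z) of dowel below 0.02 m); the robot touches nothing.
It fails at once if the jar, the flat box or the metal ring was moved by more than 25 mm (distance of any of jar, mask_box, adapter from where it was at the start of the episode above 0.025 m).
It also fails if it takes over 72 s, if anything falls off the work surface, if the arm or the gripper's body presses on something with over 40 N, if the wrist force passes 120 N, or if a joint passes its speed limit or range.

## Robot

A 6-joint arm with a two-finger parallel gripper is mounted at the origin on the work surface. World frame = base frame: x ahead of the robot, y to its left, z up, the work surface at z = 0. Lengths are in m, angles in rad, forces in N, time in s.
With the tool pointing down it reaches from about 0.275 to 0.75 m from the base axis. Payload 10.2 kg.
Tool frame: the origin (TCP) lies midway between the tips of the shut fingers; the grasp point (between the pads) lies 19 mm behind it (bot.grasp_offset is the distance from the TCP to the grasp point, in m); z points along the fingers, y is the direction in which the jaws open and shut (so a half turn about z gives the same grasp; the last joint's range is limited). The gripper opens to 88 mm and grips with 3 to 60 N. Pads are 18 mm wide; open, the fingers measure 123 mm over their backs; the gripper's body (75 mm by 187 mm) begins 45 mm behind the grasp point.
Start: joints at [0.928, 0.313, 1.498, -0, 1.331, -0.223], TCP at [0.214, 0.479, 0.239] pointing down, gripper open.
Joint ranges: [-2.94, 2.94], [-0.97, 2.17], [0.19, 2.56], [-1.23, 4.37], [0.02, 3.11], [-2.88, 2.88]. Speed limits (rad/s): [2.39, 2.39, 3.01, 3.14, 3.14, 3.14].

## Interface

Orientations are given as a unit quaternion [w, x, y, z].
In Python, from station import bot, capture gives the robot as it stands.
- The arm moves only by the tool drive_tool, never from a script. Its argument "series" is a list that holds one entry, the list of rows, each a list of 6 numbers: the shift along the tool's x, y, z in cm, then the turn, a rotation vector about the tool's x, y, z in degrees. In form: [[[dx, dy, dz, rx, ry, rz], ...]]. A call has 1 to 20 rows; each row shifts and turns the commanded pose from where the row before left it, along the tool's axes as they then stand; what a row does not reach is not made up. A row lasts 1/12 s, in which the tool goes at most 41.7 mm and 7.16 degrees, less where a joint would pass 70% of its speed; a pose out of reach is approached as far as the arm can. A call with a gripper value outside its range is refused whole. "gripper" is the gripper's target within -1 to 1 (shut at 1, half-way at 0, fully open at -1), set as the call begins (left out, the last holds). The fingers move at their own pace and stop on an object; "grip_force" is the grip in N (left out, the last holds). Time passes only in rows, so rows that do not move let the fingers close. It gives the time, the measured TCP pose, the force and the opening at its end, in the units of the state.
- bot.sense(): the state, without advancing time (a new reading comes with each control period).
- capture(name): name is "scene" or "top" or "wrist"; returns a dict with "img" (400x640x3 uint8, red, green, blue), "intrinsics" (3x3 intrinsics, pixels), "R" (3x3) and "t" (3): a world point X has camera coordinates R X + t; the wrist camera has in their place "T_tool_cam" (4x4, takes a point from camera to tool coordinates, whose origin is the TCP and whose axes are the flange's). Camera axes: x right, y down, z forward; pixel columns grow to the right and rows downward; lengths in m; the calibration is good to about 2 mm. A picture is of the moment at which its call begins: read the wrist's pose just before it. There is no depth.
- bot.job_done(): hands the job in, once; it reports no verdict.
The state is a dict: "time": time; "joints": joint angles; "joint_velocities": joint speeds; "joint_efforts": joint torques, N m; "tcp_pos": TCP position; "eef_rot": TCP orientation; "ft_force": force on the tool from outside, world axes, zero at the start; "ft_torque": the same for the moment, N m; "opening": finger opening in m.
Only numpy, scipy, OpenCV 4.12 (cv2) and the standard library are available. Lean on these libraries where they do the work, as an engineer would, in place of code of your own. Each camera call takes 0.05 s, during which the arm holds its last target.

## Working session

There is one attempt and no reset: what is moved stays moved. The work goes in short steps, Python scripts to look and compute and a tool call to move; the robot and the scene stay as the last step left them, time stands still between calls to the robot, and variables do not carry over. Pictures are saved under pics/ and viewed, and the job is handed in when it is done.

Besides the shell and the picture viewer there is one more tool, called after "Call:" as name(argument=value, ...) on one line, values as JSON. drive_tool: Moves the arm, as the interface text tells. Its arguments: {"type":"object","properties":{"series":{"type":"array","items":{"type":"array","items":{"type":"array","items":{"type":"number"}}}},"gripper":{"type":"number"},"grip_force":{"type":"number"}},"required":["series"]}

```bash
ls; mkdir -p pics
python3 - <<'E'
from station import bot, capture
import cv2, numpy as np
s=bot.sense(); print({k:np.round(v,3) for k,v in s.items()})
for n in ["scene","top","wrist"]:
    c=capture(n); cv2.imwrite(f"pics/{n}0.png",c["img"][:,:,::-1]); np.savez(f"{n}0.npz",**c)
    print(n,np.round(c["intrinsics"],1).tolist()); 
    print([np.round(c[k],3).tolist() for k in c if k not in("img","intrinsics")])
E
```

```text
pics
{'time': np.float64(0.0), 'joints': array([ 0.928,  0.313,  1.498,  0.   ,  1.331, -0.223]), 'joint_velocities': array([-0.001,  0.002,  0.001,  0.001, -0.002, -0.001]), 'joint_efforts': array([ 0.0000e+00, -4.0220e+01, -2.5227e+01,  6.9000e-02,  3.5000e-02,
       -0.0000e+00]), 'tcp_pos': array([0.214, 0.479, 0.238]), 'eef_rot': array([-0.   ,  0.208,  0.978, -0.001]), 'ft_force': array([0.471, 0.176, 0.374]), 'ft_torque': array([-0.011,  0.003,  0.058]), 'opening': np.float64(0.088)}
scene [[378.4, 0.0, 317.3], [0.0, 378.4, 196.4], [0.0, 0.0, 1.0]]
[[[0.439, 0.898, 0.007], [0.5, -0.238, -0.833], [-0.746, 0.369, -0.554]], [-0.234, -0.236, 1.402]]
top [[436.4, 0.0, 321.1], [0.0, 436.4, 204.4], [0.0, 0.0, 1.0]]
[[[0.023, -1.0, 0.016], [-0.985, -0.026, -0.17], [0.17, -0.012, -0.985]], [-0.017, 0.528, 0.999]]
wrist [[305.3, 0.0, 320.7], [0.0, 305.3, 194.5], [0.0, 0.0, 1.0]]
[[[0.0, -0.947, -0.32, 0.083], [1.0, 0.0, 0.001, 0.0], [-0.001, -0.32, 0.947, -0.147], [0.0, 0.0, 0.0, 1.0]]]
```

View pics/scene0.png

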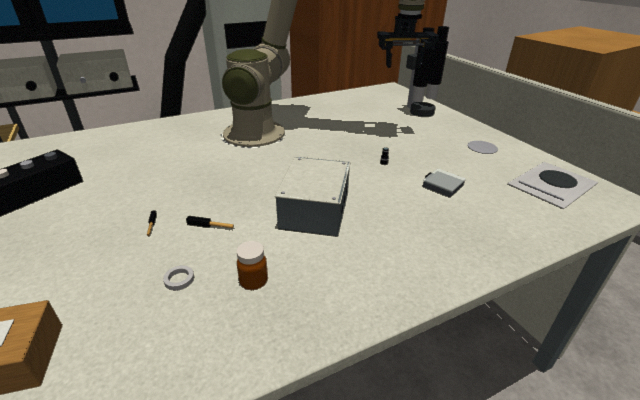

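View pics/top0.png

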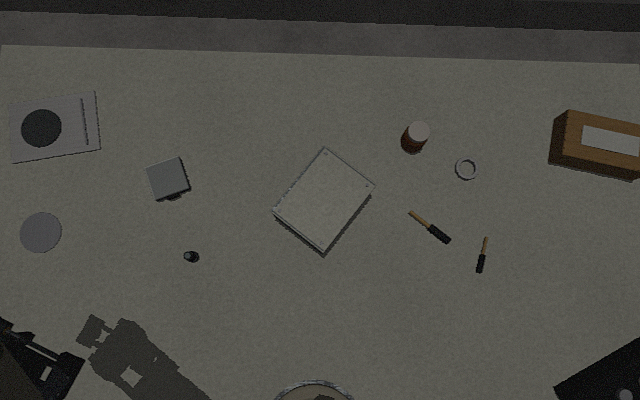

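View pics/wrist0.png

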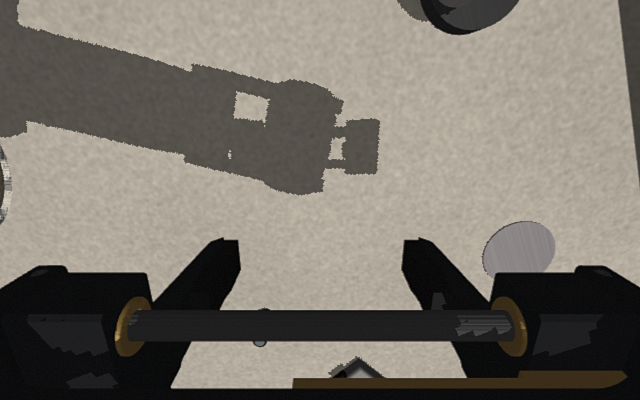

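Run:
```python
import cv2
s=cv2.imread("pics/scene0.png");t=cv2.imread("pics/top0.png")
cv2.imwrite("pics/z1.png",cv2.resize(s[140:300,140:360],None,fx=3.6,fy=3.6,interpolation=cv2.INTER_CUBIC))
g=cv2.convertScaleAbs(t,alpha=2)
cv2.imwrite("pics/z2.png",cv2.resize(g[110:290,255:505],None,fx=3.2,fy=3.2,interpolation=cv2.INTER_CUBIC))
```

```text
(no output)
```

View pics/z1.png

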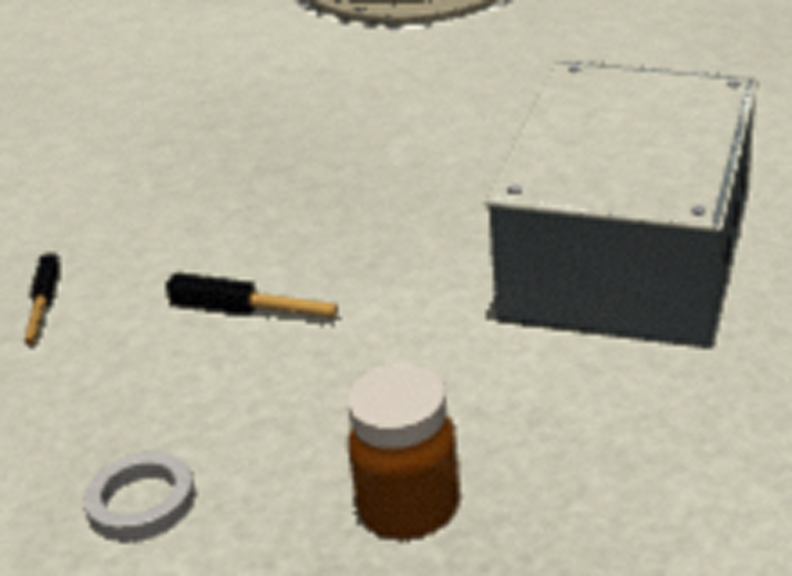

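View pics/z2.png

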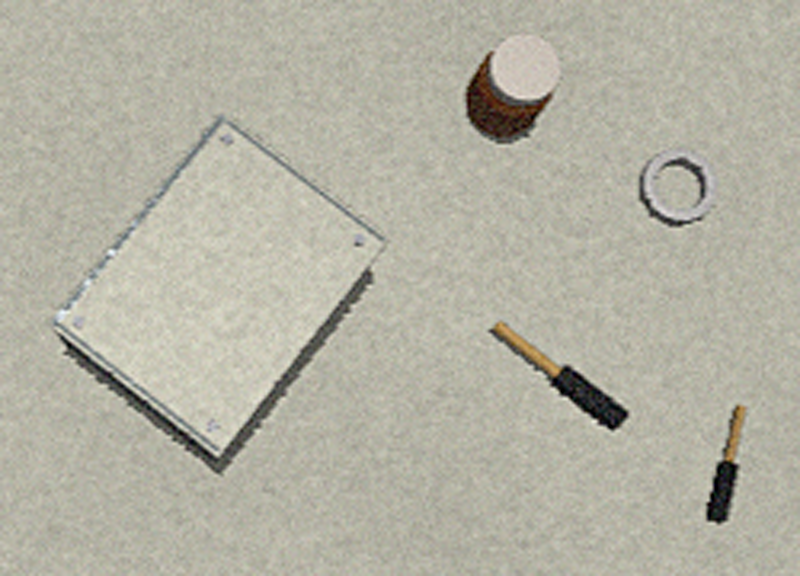

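```bash
cat > h.py <<'E'
import numpy as np, cv2
from scipy.spatial.transform import Rotation as Ro
def load(n): return dict(np.load(n+".npz"))
def ray(c,px,z):
    u=cv2.undistortPoints(np.array([[px]],float),c["intrinsics"],None)[0,0]
    R,t=c["R"],c["t"]; o=-R.T@t; d=R.T@np.array([*u,1.]); 
    return o+d*(z-o[2])/d[2]
def proj(c,X):
    p=c["R"]@X+c["t"]; p=c["intrinsics"]@p; return p[:2]/p[2]
def wristcam(c,s):
    # eef_rot: wxyz
    q=s["eef_rot"]; Rt=Ro.from_quat([q[1],q[2],q[3],q[0]]).as_matrix()
    T=np.eye(4);T[:3,:3]=Rt;T[:3,3]=s["tcp_pos"]; W=T@c["T_tool_cam"]
    c=dict(c); c["R"]=W[:3,:3].T; c["t"]=-W[:3,:3].T@W[:3,3]; return c
E
python3 - <<'E'
from h import *
t=load("top0");s=load("scene0")
def zz(p): return (p[0]/3.2+255-.35,p[1]/3.2+110-.35)
def zs(p): return (p[0]/3.6+140-.35,p[1]/3.6+140-.35)
P=[ray(t,zz(p),.1) for p in [(222,117),(385,242),(220,459),(55,322)]]
for p in P: print(np.round(p,4))
for i in range(4):
    d=P[(i+1)%4]-P[i]; print(np.linalg.norm(d),np.degrees(np.arctan2(d[1],d[0])))
print("c",np.mean(P,0))
P=[ray(s,zs(p),.1) for p in [(489,204),(722,230),(757,80),(557,62)]]
for p in P: print("scene",np.round(p,4))
print("c",np.mean(P,0))
print("dowel top",ray(t,zz((495,328)),.01),ray(t,zz((558,373)),.01),ray(t,zz((620,420)),.01))
print("dowel sc",ray(s,zs((335,310)),.01),ray(s,zs((253,299)),.01),ray(s,zs((172,288)),.015))
for nm,p,z in [("jar lid",zz((525,68)),.085),("ring",zz((677,187)),.014),("spare",(191,256),.03)]: print(nm,ray(t,p,z))
def m(c,lo,x0,x1,y0,y1):
    g=c["img"].max(2)[y0:y1,x0:x1]; q=np.argwhere(g<lo); print(len(q),q.min(0)+[y0,x0],q.max(0)+[y0,x0],q.mean(0)+[y0,x0])
m(t,35,175,210,240,270); m(s,60,370,400,140,172)
E
python3 - <<'E'
import cv2
s=cv2.imread("pics/scene0.png");t=cv2.imread("pics/top0.png")
a=cv2.resize(cv2.convertScaleAbs(t[236:276,166:216],alpha=2),None,fx=8,fy=8,interpolation=cv2.INTER_NEAREST)
b=cv2.resize(s[140:180,360:410],None,fx=8,fy=8,interpolation=cv2.INTER_NEAREST)
cv2.imwrite("pics/z3.png",cv2.hconcat([a,b]))
E
```

```text
[ 0.6562 -0.0065  0.1   ]
[ 0.5667 -0.1251  0.1   ]
[ 0.4094 -0.0106  0.1   ]
[0.5027 0.1079 0.1   ]
0.14856504535064627 -127.03580409774675
0.1945660365965488 143.9528796396713
0.15083916951197882 51.77938334353453
0.19142135671024546 -36.701958726059075
c [ 0.53376281 -0.00861897  0.1       ]
scene [ 0.5765 -0.129   0.1   ]
scene [ 0.666 -0.009  0.1  ]
scene [0.5063 0.1089 0.1   ]
scene [ 0.4167 -0.0136  0.1   ]
c [ 0.5413762 -0.010669   0.1      ]
dowel top [ 0.52092236 -0.22297734  0.01      ] [ 0.48710456 -0.27125711  0.01      ] [ 0.45205482 -0.31826664  0.01      ]
dowel sc [ 0.52419652 -0.2253379   0.01      ] [ 0.48817047 -0.2724811   0.01      ] [ 0.45882431 -0.32036296  0.015     ]
jar lid [ 0.70516267 -0.23116424  0.085     ]
ring [ 0.63623582 -0.36690793  0.014     ]
spare [0.39912122 0.30136371 0.03      ]
90 [251 184] [261 198] [256.25555556 192.12222222]
88 [149 380] [164 387] [156.92045455 384.27272727]
```

View pics/z3.png

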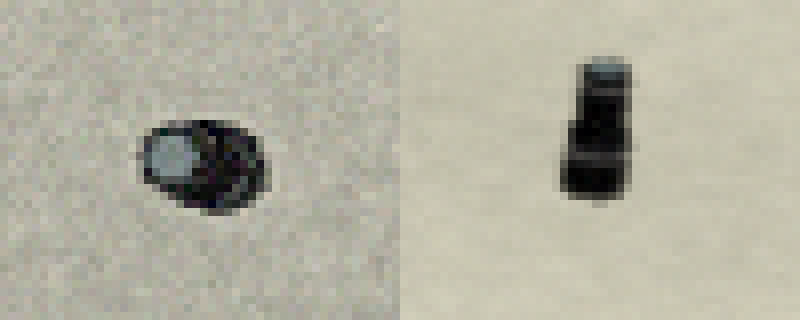

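Call:
drive_tool(series=[[[-2.45, -2.73, 0.54, 0, 0, 0], [-2.45, -2.73, 0.54, 0, 0, 0], [-2.45, -2.73, 0.54, 0, 0, 0], [-2.45, -2.73, 0.54, 0, 0, 0], [-2.45, -2.73, 0.54, 0, 0, 0], [-2.45, -2.73, 0.54, 0, 0, 0], [-2.45, -2.73, 0.54, 0, 0, 0], [-2.45, -2.73, 0.54, 0, 0, 0], [-2.45, -2.73, 0.54, 0, 0, 0], [-2.45, -2.73, 0.54, 0, 0, 0], [-2.45, -2.73, 0.54, 0, 0, 0], [-2.45, -2.73, 0.54, 0, 0, 0], [-2.45, -2.73, 0.54, 0, 0, 0], [-2.45, -2.73, 0.54, 0, 0, 0], [-2.45, -2.73, 0.54, 0, 0, 0], [-2.45, -2.73, 0.54, 0, 0, 0], [-2.45, -2.73, 0.54, 0, 0, 0], [-2.45, -2.73, 0.54, 0, 0, 0], [-2.45, -2.73, 0.54, 0, 0, 0], [-2.45, -2.73, 0.54, 0, 0, 0]]], gripper=-1)

```text
time: 1.82
tcp_pos: [0.439, -0.2208, 0.1302]
eef_rot: [-0.0, 0.209, 0.978, 0.0]
ft_force: [0.9, -0.0, 0.2]
opening: 0.088
```

```bash
cat > snap.py <<'E'
import sys,pickle
from station import bot, capture
from h import *
n=sys.argv[1];k=sys.argv[2]
s=bot.sense(); c=capture(n)
if n=="wrist": c=wristcam(c,s)
np.savez(k+".npz",**c); cv2.imwrite(f"pics/{k}.png",c["img"][:,:,::-1])
q=s["eef_rot"];M=Ro.from_quat([q[1],q[2],q[3],q[0]]).as_matrix()
print(round(float(s["time"]),2),np.round(s["tcp_pos"],4),"xyaw",np.degrees(np.arctan2(M[1,0],M[0,0])).round(2),"z",M[:,2].round(4),np.round(s["ft_force"],2),np.round(s["opening"],4),np.round(s["joints"],2))
E
python3 snap.py wrist w1
```

```text
1.82 [ 0.439  -0.2208  0.1302] xyaw 155.92 z [-2.e-04  3.e-04 -1.e+00] [ 0.93 -0.04  0.22] 0.088 [-0.7   0.36  1.74  0.    1.04 -1.86]
```

View pics/w1.png

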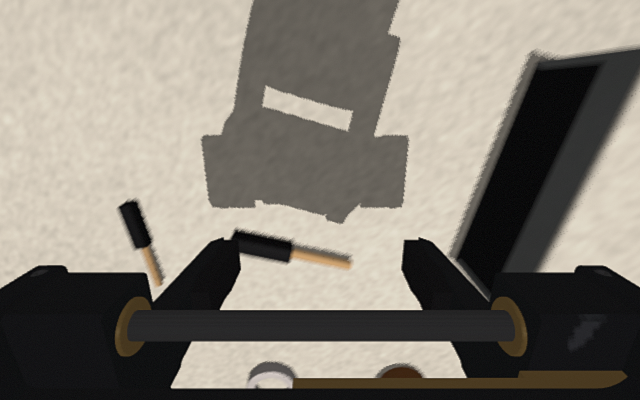

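```bash
python3 snap.py wrist w2; python3 -c "
import cv2
a=cv2.imread('pics/w2.png')[20:300,400:640];cv2.imwrite('pics/z4.png',cv2.convertScaleAbs(cv2.resize(a,None,fx=2.1,fy=2.1,interpolation=cv2.INTER_CUBIC),alpha=2.2))"
```

```text
1.87 [ 0.4403 -0.2259  0.1294] xyaw 155.77 z [ 7.e-04 -2.e-03 -1.e+00] [-2.62 -2.18 -1.57] 0.0878 [-0.71  0.37  1.73 -0.    1.04 -1.86]
```

View pics/z4.png

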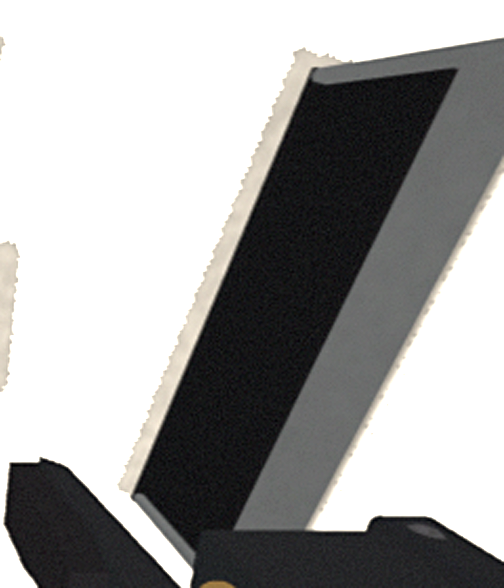

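```bash
cat > plan.py <<'E'
# tool-down planner: python3 plan.py x y z yaw N   (yaw of tool x, deg) -> rows from the current measured pose
import sys
from station import bot
from h import *
def down(y):
    a=np.radians(y); x=np.array([np.cos(a),np.sin(a),0]); z=np.array([0,0,-1.]); return np.column_stack([x,np.cross(z,x),z])
if __name__=="__main__":
    x,y,z,yaw=map(float,sys.argv[1:5]); N=int(sys.argv[5])
    s=bot.sense(); q=s["eef_rot"]; M=Ro.from_quat([q[1],q[2],q[3],q[0]]).as_matrix(); p=s["tcp_pos"]
    rv=Ro.from_matrix(M.T@down(yaw)).as_rotvec()/N; d=(np.array([x,y,z])-p)/N
    R=M; rows=[]
    for i in range(N):
        rows.append([*np.round(100*(R.T@d),2),*np.round(np.degrees(rv),2)]); R=R@Ro.from_rotvec(rv).as_matrix()
    print("step mm",np.linalg.norm(d)*1e3,"deg",np.degrees(np.linalg.norm(rv)))
    print([[float(v) for v in r] for r in rows])
E
python3 plan.py .605 .083 .15 53 16
```

```text
step mm 21.76884428007244 deg 6.4211150594593835
[[-0.16, 2.17, -0.13, -0.0, 0.0, 6.42], [0.08, 2.17, -0.13, -0.0, 0.0, 6.42], [0.33, 2.15, -0.13, -0.0, 0.0, 6.42], [0.57, 2.1, -0.13, -0.0, 0.0, 6.42], [0.8, 2.02, -0.13, -0.0, 0.0, 6.42], [1.02, 1.92, -0.13, -0.0, 0.0, 6.42], [1.23, 1.79, -0.13, -0.0, 0.0, 6.42], [1.42, 1.65, -0.13, -0.0, 0.0, 6.42], [1.59, 1.48, -0.13, -0.0, 0.0, 6.42], [1.75, 1.29, -0.13, -0.0, 0.0, 6.42], [1.88, 1.09, -0.13, -0.0, 0.0, 6.42], [1.99, 0.87, -0.13, -0.0, 0.0, 6.42], [2.08, 0.64, -0.13, -0.0, 0.0, 6.42], [2.14, 0.4, -0.13, -0.0, 0.0, 6.42], [2.17, 0.16, -0.13, -0.0, 0.0, 6.42], [2.17, -0.08, -0.13, -0.0, 0.0, 6.42]]
```

Call:
drive_tool(series=[[[-0.16, 2.17, -1.0, 0, 0, 6.42], [0.08, 2.17, -1.0, 0, 0, 6.42], [0.33, 2.15, 0, 0, 0, 6.42], [0.57, 2.1, 0, 0, 0, 6.42], [0.8, 2.02, 0, 0, 0, 6.42], [1.02, 1.92, 0, 0, 0, 6.42], [1.23, 1.79, 0, 0, 0, 6.42], [1.42, 1.65, 0, 0, 0, 6.42], [1.59, 1.48, 0, 0, 0, 6.42], [1.75, 1.29, 0, 0, 0, 6.42], [1.88, 1.09, 0, 0, 0, 6.42], [1.99, 0.87, 0, 0, 0, 6.42], [2.08, 0.64, 0, 0, 0, 6.42], [2.14, 0.4, 0, 0, 0, 6.42], [2.17, 0.16, 0, 0, 0, 6.42], [2.17, -0.08, 0, 0, 0, 6.42], [0, 0, 0, 0, 0, 0], [0, 0, 0, 0, 0, 0]]])

```text
time: 3.42
tcp_pos: [0.6028, 0.0886, 0.1504]
eef_rot: [-0.0, 0.893, 0.45, -0.0]
ft_force: [-0.1, 0.0, -0.5]
opening: 0.088
```

```bash
python3 snap.py wrist w3; python3 -c "
import cv2
a=cv2.imread('pics/w3.png');cv2.imwrite('pics/z5.png',cv2.convertScaleAbs(cv2.resize(a[120:320,180:460],None,fx=2.8,fy=2.8,interpolation=cv2.INTER_CUBIC),alpha=1.8))"
```

```text
3.42 [0.6028 0.0886 0.1504] xyaw 53.46 z [-9.e-04 -1.e-04 -1.e+00] [-0.06  0.01 -0.51] 0.088 [-0.05  0.57  1.35 -0.    1.22  0.59]
```

View pics/z5.png

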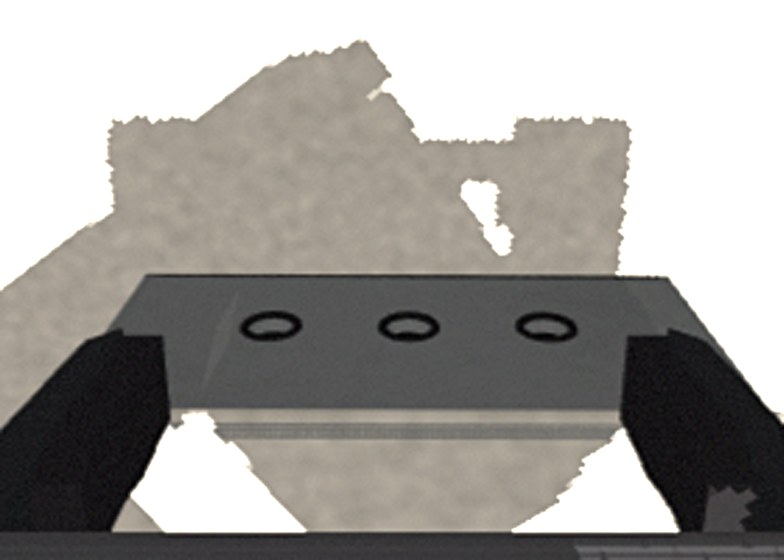

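View pics/w3.png

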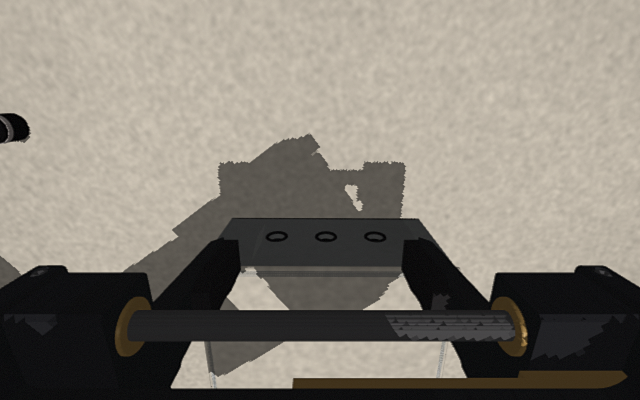

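Run:
```python
from h import *
c=load("w3")
def u(p): return (p[0]/2.8+180-.32,p[1]/2.8+120-.32)
H=[ray(c,u(p),.044) for p in [(271,326),(409,327),(547,327)]]
B=[ray(c,u(p),0) for p in [(147,275),(667,278)]]
T=[ray(c,u(p),.1) for p in [(180,410),(620,410)]]
for n,L in (("H",H),("B",B),("T",T)):
    print(n,np.round(L,4).tolist()); d=L[-1]-L[0]; print(np.linalg.norm(d),np.degrees(np.arctan2(d[1],d[0]))+90)
a=np.radians(53.2); n=np.array([np.cos(a),np.sin(a),0])
for n_,L in (("H",H),("B",B),("T",T)): print(n_,[round(float(p@n),4) for p in L])
# unit centre
print("centre",H[1]-.075*n)
# top-camera estimate
```

```text
H [[0.5456, 0.0789, 0.044], [0.5818, 0.0517, 0.044], [0.6181, 0.0248, 0.044]]
0.09045405773798665 53.29519824083143
B [[0.5027, 0.1098, 0.0], [0.6596, -0.0077, 0.0]]
0.19598863558552687 53.16078652568574
T [[0.5346, 0.0911, 0.1], [0.6281, 0.022, 0.1]]
0.11632511084754953 53.53514146495475
H [0.39, 0.3899, 0.3902]
B [0.3891, 0.3889]
T [0.3932, 0.3939]
centre [ 0.53683561 -0.00833867  0.044     ]
```

```bash
python3 plan.py .48 -.285 .13 54 12|cut -c1-200
```

```text
step mm 32.74371840060324 deg 0.04854348238296579
[[-3.1, 1.03, 0.17, -0.0, 0.0, -0.05], [-3.1, 1.03, 0.17, -0.0, 0.0, -0.05], [-3.11, 1.02, 0.17, -0.0, 0.0, -0.05], [-3.11, 1.02, 0.17, -0.0, 0.0, -0.05], [-3.11, 1.02, 0.17, -0.0, 0.0, -0.05], [-3.11
```

Call:
drive_tool(series=[[[-3.1, 1.03, 0, 0, 0, 0], [-3.1, 1.03, 0, 0, 0, 0], [-3.1, 1.03, 0, 0, 0, 0], [-3.1, 1.03, 0, 0, 0, 0], [-3.1, 1.03, 0, 0, 0, 0], [-3.1, 1.03, 0, 0, 0, 0], [-3.1, 1.03, 0, 0, 0, 0], [-3.1, 1.03, 0, 0, 0, 0], [-3.1, 1.03, 0.5, 0, 0, 0], [-3.1, 1.03, 0.5, 0, 0, 0], [-3.1, 1.03, 0.5, 0, 0, 0], [-3.1, 1.03, 0.5, 0, 0, 0], [0, 0, 0, 0, 0, 0], [0, 0, 0, 0, 0, 0]]])

```text
time: 4.63
tcp_pos: [0.4782, -0.2856, 0.1306]
eef_rot: [-0.0, 0.894, 0.447, -0.0]
ft_force: [-1.1, 0.0, -0.2]
opening: 0.0883
```

```bash
python3 snap.py wrist w4; python3 -c "
import cv2
a=cv2.imread('pics/w4.png');cv2.imwrite('pics/z6.png',cv2.convertScaleAbs(cv2.resize(a[120:320,180:460],None,fx=2.8,fy=2.8,interpolation=cv2.INTER_CUBIC),alpha=1.2))"
```

```text
4.63 [ 0.4782 -0.2856  0.1306] xyaw 53.12 z [-6.e-04  5.e-04 -1.e+00] [-1.1   0.01 -0.21] 0.0883 [-0.75  0.49  1.54 -0.    1.11 -0.11]
```

View pics/z6.png

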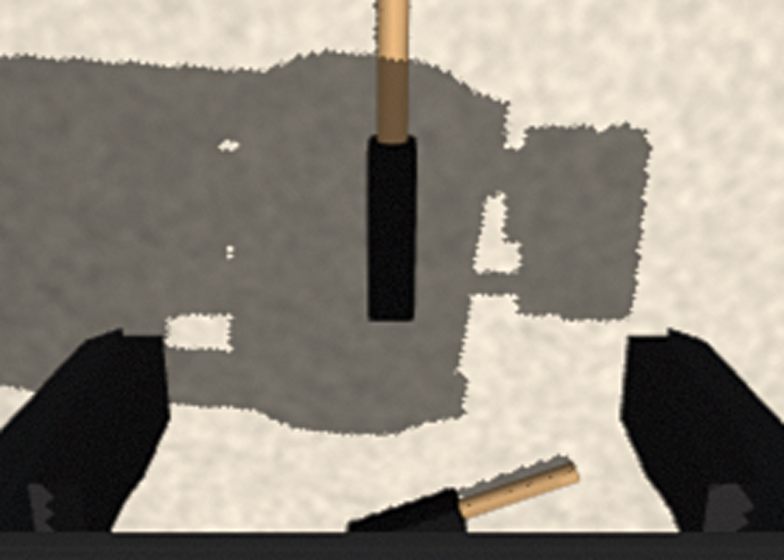

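Run:
```python
from h import *
c=load("w4"); im=c["img"].astype(int)
# wood mask and handle mask
r,g,b=im[...,0],im[...,1],im[...,2]
wood=((r-b)>25)&(r>60); wood[175:]=0; wood[:, :290]=0; wood[:,350:]=0
blk=(im.max(2)<45); blk[:, :305]=0; blk[:,335:]=0; blk[:160]=0; blk[240:]=0
for n,m in (("wood",wood),("blk",blk)):
    q=np.argwhere(m); print(n,len(q),q.min(0),q.max(0),q.mean(0))
    for v in range(q[:,0].min(),q[:,0].max()+1,12):
        u=q[q[:,0]==v,1]; 
        if len(u): print(v,u.min(),u.max(), ray(c,(u.mean(),v),.010 if n=="wood" else .02).round(4))
def u(p): return (p[0]/2.8+180-.32,p[1]/2.8+120-.32)
print("handle rear top",ray(c,u((391,320)),.02),"front top",ray(c,u((392,136)),.02))
```

```text
wood 868 [  4 292] [170 348] [129.58064516 320.16359447]
4 292 292 [ 0.5493 -0.1548  0.01  ]
40 319 319 [ 0.5509 -0.187   0.01  ]
76 297 306 [ 0.524 -0.2    0.01 ]
88 327 327 [ 0.5347 -0.2195  0.01  ]
100 315 325 [ 0.5244 -0.2237  0.01  ]
112 315 326 [ 0.5189 -0.2317  0.01  ]
124 315 325 [ 0.5126 -0.2394  0.01  ]
136 315 325 [ 0.5064 -0.2475  0.01  ]
148 315 325 [ 0.5002 -0.2559  0.01  ]
160 315 325 [ 0.4937 -0.2645  0.01  ]
blk 1105 [168 311] [234 328] [201.37737557 319.40452489]
168 313 313 [ 0.486  -0.2648  0.02  ]
180 311 328 [ 0.484  -0.2767  0.02  ]
192 311 328 [ 0.4774 -0.2856  0.02  ]
204 311 327 [ 0.4702 -0.2944  0.02  ]
216 312 327 [ 0.4635 -0.304   0.02  ]
228 312 327 [ 0.4563 -0.3136  0.02  ]
handle rear top [ 0.45255758 -0.31832038  0.02      ] front top [ 0.49048345 -0.26839463  0.02      ]
```

Call:
drive_tool(series=[[[-0.6, -0.07, 2.5, 0, 0, 0], [-0.6, 0, 2.5, 0, 0, 0], [-0.6, 0, 2.5, 0, 0, 0], [0, 0, 2.5, 0, 0, 0], [0, 0, 1.6, 0, 0, 0], [0, 0, 0.7, 0, 0, 0], [0, 0, 0.3, 0, 0, 0], [0, 0, 0, 0, 0, 0], [0, 0, 0, 0, 0, 0]]])

```text
time: 5.43
tcp_pos: [0.469, -0.2984, 0.0059]
eef_rot: [0.001, 0.894, 0.448, 0.0]
ft_force: [0.0, 0.2, -0.7]
opening: 0.0881
```

Call:
drive_tool(series=[[[0, 0, 0, 0, 0, 0], [0, 0, 0, 0, 0, 0], [0, 0, 0, 0, 0, 0], [0, 0, 0, 0, 0, 0], [0, 0, 0, 0, 0, 0], [0, 0, 0, 0, 0, 0], [0, 0, 0, 0, 0, 0], [0, 0, 0, 0, 0, 0], [0, 0, 0, 0, 0, 0], [0, 0, 0, 0, 0, 0]]], gripper=1, grip_force=40)

```text
time: 6.27
tcp_pos: [0.4684, -0.2983, 0.0047]
eef_rot: [-0.0, 0.894, 0.448, -0.0]
ft_force: [0.8, 0.2, -0.2]
opening: 0.0235
```

Call:
drive_tool(series=[[[0, 0, 0, 0, 0, 0], [0, 0, 0, 0, 0, 0], [0, 0, 0, 0, 0, 0], [0, 0, 0, 0, 0, 0]]])

```text
time: 6.6
tcp_pos: [0.4683, -0.2983, 0.0047]
eef_rot: [-0.0, 0.894, 0.448, -0.0]
ft_force: [0.2, 0.7, 0.3]
opening: 0.0156
```

```bash
python3 plan.py .4684 -.2983 .17 53 5 | cut -c1-150; python3 snap.py wrist w5
```

```text
step mm 33.06190247974377 deg 0.04507406198382206
[[0.0, 0.0, -3.31, -0.0, -0.0, 0.05], [0.0, 0.0, -3.31, -0.0, -0.0, 0.05], [0.0, 0.0, -3.31, -0.0, -0.0, 0.05], [0.0, 0.0, -3.31, -0.0, -0.0, 0.05], [
6.6 [ 0.4683 -0.2983  0.0047] xyaw 53.23 z [-1.e-04  0.e+00 -1.e+00] [0.23 0.73 0.28] 0.0156 [-0.78  0.67  1.63 -0.    0.84 -0.14]
```

Call:
drive_tool(series=[[[0, 0, -2, 0, 0, 0], [0, 0, -3.5, 0, 0, 0], [0, 0, -4, 0, 0, 0], [0, 0, -4, 0, 0, 0], [0, 0, -3, 0, 0, 0]]])

```text
time: 7.07
tcp_pos: [0.4686, -0.2985, 0.173]
eef_rot: [0.001, 0.894, 0.448, 0.0]
ft_force: [-0.5, -0.3, -0.1]
opening: 0.0155
```

```bash
python3 plan.py .56 -.07 .17 143 13
```

```text
step mm 18.933398564043937 deg 6.905300726181895
[[1.83, -0.49, 0.02, 0.01, 0.01, -6.91], [1.87, -0.27, 0.02, 0.01, 0.01, -6.91], [1.89, -0.04, 0.02, 0.01, 0.01, -6.91], [1.88, 0.19, 0.02, 0.01, 0.01, -6.91], [1.85, 0.41, 0.02, 0.01, 0.01, -6.91], [1.78, 0.63, 0.02, 0.01, 0.01, -6.91], [1.69, 0.84, 0.02, 0.01, 0.01, -6.91], [1.58, 1.04, 0.02, 0.01, 0.01, -6.91], [1.44, 1.22, 0.02, 0.01, 0.01, -6.91], [1.29, 1.39, 0.02, 0.01, 0.01, -6.91], [1.11, 1.53, 0.02, 0.01, 0.01, -6.91], [0.92, 1.66, 0.02, 0.01, 0.01, -6.91], [0.71, 1.75, 0.02, 0.01, 0.01, -6.91]]
```

Call:
drive_tool(series=[[[1.83, -0.49, 0, 0, 0, -6.9], [1.87, -0.27, 0, 0, 0, -6.9], [1.89, -0.04, 0, 0, 0, -6.9], [1.88, 0.19, 0, 0, 0, -6.9], [1.85, 0.41, 0, 0, 0, -6.9], [1.78, 0.63, 0, 0, 0, -6.9], [1.69, 0.84, 0, 0, 0, -6.9], [1.58, 1.04, 0, 0, 0, -6.9], [1.44, 1.22, 0, 0, 0, -6.9], [1.29, 1.39, 0, 0, 0, -6.9], [1.11, 1.53, 0, 0, 0, -6.9], [0.92, 1.66, 0, 0, 0, -6.9], [0.71, 1.75, 0, 0, 0, -6.9]]])

```text
time: 8.15
tcp_pos: [0.5598, -0.0691, 0.1697]
eef_rot: [-0.0, 0.315, 0.949, 0.0]
ft_force: [0.3, -0.9, -0.2]
opening: 0.0155
```

```bash
python3 plan.py .657 .1526 .12 233.2 14
```

```text
step mm 17.6501049614066 deg 6.42368292777447
[[0.39, 1.68, 0.35, 0.0, -0.0, -6.42], [0.2, 1.72, 0.35, 0.0, -0.0, -6.42], [0.01, 1.73, 0.35, 0.0, -0.0, -6.42], [-0.19, 1.72, 0.35, 0.0, -0.0, -6.42], [-0.38, 1.69, 0.35, 0.0, -0.0, -6.42], [-0.56, 1.63, 0.35, 0.0, -0.0, -6.42], [-0.74, 1.56, 0.35, 0.0, -0.0, -6.42], [-0.91, 1.47, 0.35, 0.0, -0.0, -6.42], [-1.07, 1.36, 0.35, 0.0, -0.0, -6.42], [-1.22, 1.23, 0.35, 0.0, -0.0, -6.42], [-1.35, 1.08, 0.35, 0.0, -0.0, -6.42], [-1.46, 0.93, 0.35, 0.0, -0.0, -6.42], [-1.55, 0.76, 0.35, 0.0, -0.0, -6.42], [-1.63, 0.58, 0.35, 0.0, -0.0, -6.42]]
```

Call:
drive_tool(series=[[[0.39, 1.68, 0, 0, 0, -6.42], [0.2, 1.72, 0, 0, 0, -6.42], [0.01, 1.73, 0, 0, 0, -6.42], [-0.19, 1.72, 0, 0, 0, -6.42], [-0.38, 1.69, 0, 0, 0, -6.42], [-0.56, 1.63, 0, 0, 0, -6.42], [-0.74, 1.56, 0, 0, 0, -6.42], [-0.91, 1.47, 0, 0, 0, -6.42], [-1.07, 1.36, 0, 0, 0, -6.42], [-1.22, 1.23, 1, 0, 0, -6.42], [-1.35, 1.08, 1, 0, 0, -6.42], [-1.46, 0.93, 1, 0, 0, -6.42], [-1.55, 0.76, 1, 0, 0, -6.42], [-1.63, 0.58, 1, 0, 0, -6.42], [0, 0, 0, 0, 0, 0], [0, 0, 0, 0, 0, 0]]])

```text
time: 9.48
tcp_pos: [0.6577, 0.1515, 0.1189]
eef_rot: [-0.001, -0.444, 0.896, 0.0]
ft_force: [0.1, -0.9, -0.6]
opening: 0.0158
```

```bash
python3 snap.py wrist w6;python3 plan.py .657 .1526 .0387 233.2 4
```

```text
9.48 [0.6577 0.1515 0.1189] xyaw -127.24 z [-1.5e-03 -2.0e-04 -1.0e+00] [ 0.11 -0.94 -0.61] 0.0158 [ 0.05  0.75  1.13 -0.    1.27 -2.44]
step mm 20.262019795887763 deg 0.12923309610393763
[[-0.02, 0.05, 2.03, 0.0, -0.01, -0.13], [-0.02, 0.05, 2.03, 0.0, -0.01, -0.13], [-0.02, 0.05, 2.03, 0.0, -0.01, -0.13], [-0.02, 0.05, 2.03, 0.0, -0.01, -0.13]]
```

View pics/w6.png

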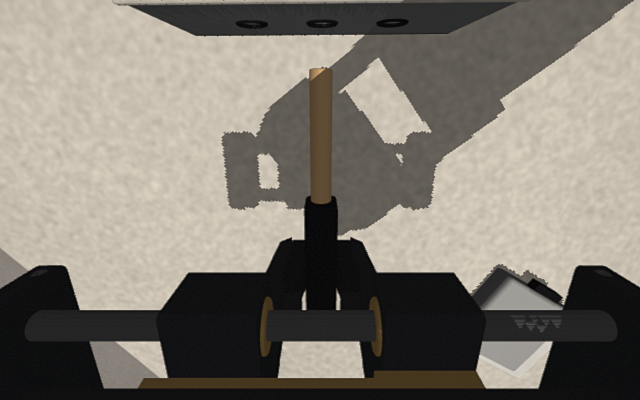

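Run:
```python
from h import *
c=load("w6"); im=c["img"].astype(int)
z=.1189+.0053
r,b=im[...,0],im[...,2]
m=((r-b)>25)&(r>50); m[:60]=0;m[205:]=0;m[:,:300]=0;m[:,340:]=0
P=[]
for v in range(74,204,10):
    u=np.where(m[v])[0]; p=ray(c,((u.min()+u.max())/2,v),z); P.append(p)
P=np.array(P); d=P[0]-P[-1]; print("dowel yaw",np.degrees(np.arctan2(d[1],d[0])))
tip=ray(c,(319.5,70),z); tip2=ray(c,(319.5,67),z+.005); print("tip",tip,tip2)
n=np.array([.599,.8007,0]);t=np.array([-.8007,.599,0])
tcp=np.array([.6577,.1515,.1189])
print("tip rel tcp n,t",(tip-tcp)@n,(tip-tcp)@t,(tip2-tcp)@n)
print("dowel lateral line rel tcp",((P-tcp)@t).round(4))
for h in [(252,24),(322,23),(392,22)]:
    p=ray(c,h,.044); print(h,p.round(4),"n,t",p@n,p@t)
for h in [(.5456,.0789),(.5818,.0517),(.6181,.0248)]:
    h=np.array([*h,0]); print(h@n,h@t)
print("tcp",tcp@n,tcp@t,"tip t",tip@t)
```

```text
dowel yaw -126.55556950140188
tip [0.60295679 0.07781461 0.1242    ] [0.60243793 0.0771485  0.1292    ]
tip rel tcp n,t -0.09179107412267903 -0.000304665787761445 -0.09263522944563063
dowel lateral line rel tcp [-0.0005  0.0001  0.0001  0.     -0.     -0.     -0.0001 -0.0001 -0.0004
 -0.0002 -0.0002 -0.0003 -0.0003]
(252, 24) [0.6181 0.0256 0.044 ] n,t 0.39071768287091796 -0.4795624148012744
(322, 23) [0.5818 0.0524 0.044 ] n,t 0.3904642829851055 -0.4344277060763949
(392, 22) [0.5455 0.0792 0.044 ] n,t 0.39021116775800746 -0.38934369977437816
0.3899896299999999 -0.38960081999999996
0.38989439 -0.43487896
0.39009925999999995 -0.48005746999999993
tcp 0.5152683499999999 -0.43587188999999993 tip t -0.4361765557877614
```

Call:
drive_tool(series=[[[0, 0.15, 2.5, 0, 0, 0], [0, 0, 2.5, 0, 0, 0], [0, 0, 2, 0, 0, 0], [0, 0, 1, 0, 0, 0], [0.5, 0, 0, 0, 0, 0], [0.8, 0, 0, 0, 0, 0], [0.5, 0, 0, 0, 0, 0], [0, 0, 0, 0, 0, 0], [0, 0, 0, 0, 0, 0]]])

```text
time: 10.28
tcp_pos: [0.6464, 0.1372, 0.0412]
eef_rot: [0.001, -0.444, 0.896, -0.0]
ft_force: [0.2, 1.0, -1.5]
opening: 0.0155
```

```bash
python3 snap.py wrist w7; python3 snap.py scene s7; python3 -c "
import cv2
a=cv2.imread('pics/w7.png');cv2.imwrite('pics/z7.png',cv2.convertScaleAbs(cv2.resize(a[0:200,220:420],None,fx=3,fy=3,interpolation=cv2.INTER_CUBIC),alpha=1.5))"
```

```text
10.28 [0.6464 0.1372 0.0412] xyaw -127.24 z [ 2.e-03  1.e-04 -1.e+00] [ 0.2   0.99 -1.53] 0.0155 [ 0.03  0.8   1.25  0.    1.09 -2.46]
10.33 [0.6464 0.1375 0.0408] xyaw -127.22 z [ 1.6e-03  1.0e-04 -1.0e+00] [-0.4   0.32  0.21] 0.0157 [ 0.03  0.8   1.25  0.    1.09 -2.46]
```

View pics/z7.png

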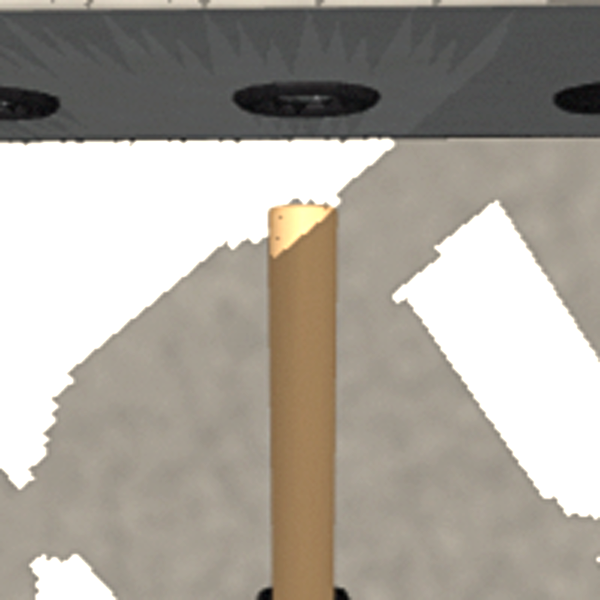

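Call:
drive_tool(series=[[[0.3, 0.08, 0.15, 0, 0, 0], [0.4, 0, 0, 0, 0, 0], [0.4, 0, 0, 0, 0, 0], [0.3, 0, 0, 0, 0, 0], [0.2, 0, 0, 0, 0, 0], [0, 0, 0, 0, 0, 0], [0, 0, 0, 0, 0, 0]]])

```text
time: 10.97
tcp_pos: [0.6357, 0.1253, 0.0383]
eef_rot: [0.0, -0.445, 0.896, -0.0]
ft_force: [-0.4, 0.1, 0.3]
opening: 0.0155
```

```bash
python3 snap.py wrist w8; python3 -c "
import cv2
a=cv2.imread('pics/w8.png');cv2.imwrite('pics/z8.png',cv2.convertScaleAbs(cv2.resize(a[0:200,220:420],None,fx=3,fy=3,interpolation=cv2.INTER_CUBIC),alpha=1.5))"
```

```text
10.97 [0.6357 0.1253 0.0383] xyaw -127.21 z [ 1.e-04  0.e+00 -1.e+00] [-0.42  0.06  0.32] 0.0155 [ 0.01  0.78  1.3   0.    1.06 -2.48]
```

View pics/z8.png

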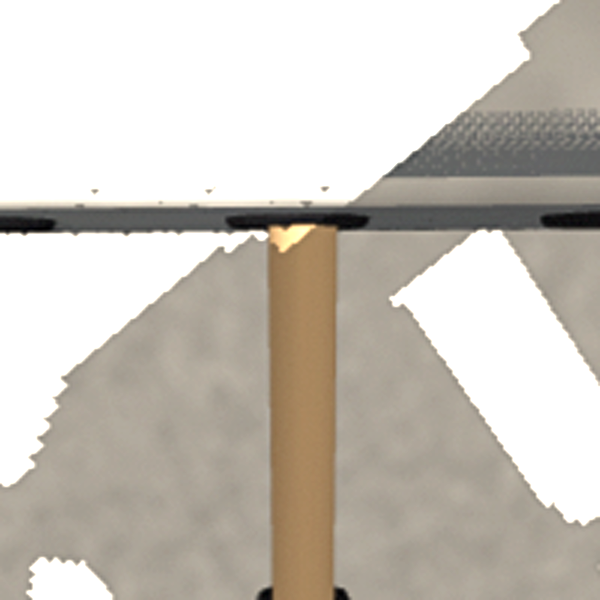

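Call:
drive_tool(series=[[[0.2, -0.05, 0, 0, 0, 0], [0.2, 0, 0, 0, 0, 0], [0.2, 0, 0, 0, 0, 0], [0.2, 0, 0, 0, 0, 0], [0, 0, 0, 0, 0, 0], [0, 0, 0, 0, 0, 0]]])

```text
time: 11.52
tcp_pos: [0.6313, 0.1186, 0.0383]
eef_rot: [0.0, -0.445, 0.896, -0.0]
ft_force: [-0.2, -0.4, -0.8]
opening: 0.0156
```

Call:
drive_tool(series=[[[0.15, 0, 0, 0, 0, 0], [0.15, 0, 0, 0, 0, 0], [0.1, 0, 0, 0, 0, 0], [0, 0, 0, 0, 0, 0], [0, 0, 0, 0, 0, 0]]])

```text
time: 11.93
tcp_pos: [0.6291, 0.1158, 0.0384]
eef_rot: [0.001, -0.445, 0.896, 0.0]
ft_force: [2.4, 4.4, -1.0]
opening: 0.0162
```

Call:
drive_tool(series=[[[0.1, 0, 0, 0, 0, 0], [0.1, 0, 0, 0, 0, 0], [0, 0, 0, 0, 0, 0], [0, 0, 0, 0, 0, 0]]])

```text
time: 12.27
tcp_pos: [0.6291, 0.1157, 0.0391]
eef_rot: [0.003, -0.445, 0.896, 0.0]
ft_force: [7.8, 11.5, -0.6]
opening: 0.0157
```

Call:
drive_tool(series=[[[-0.5, 0, 0, 0, 0, 0], [-1, 0, 0, 0, 0, 0], [-1.2, 0, 0, 0, 0, 0], [-0.5, 0.5, 0, 0, 0, 0], [0, 1.5, 0, 0, 0, 0], [0, 1.5, 0, 0, 0, 0], [0, 1.0, 0, 0, 0, 0], [0, 0, 0, 0, 0, 0], [0, 0, 0, 0, 0, 0], [0, 0, 0, 0, 0, 0]]])

```text
time: 13.1
tcp_pos: [0.6116, 0.1662, 0.0384]
eef_rot: [0.0, -0.445, 0.896, -0.0]
ft_force: [-0.3, -0.9, -0.3]
opening: 0.016
```

```bash
python3 snap.py wrist w9; python3 -c "
from station import bot
p=bot.sense()['tcp_pos'];print('n',p[0]*.599+p[1]*.8007,'t',-p[0]*.8007+p[1]*.599)
import cv2
a=cv2.imread('pics/w9.png');cv2.imwrite('pics/z9.png',cv2.convertScaleAbs(cv2.resize(a[0:200,220:420],None,fx=3,fy=3,interpolation=cv2.INTER_CUBIC),alpha=1.5))"
```

```text
13.1 [0.6116 0.1662 0.0384] xyaw -127.21 z [ 5.e-04 -2.e-04 -1.e+00] [-0.27 -0.87 -0.29] 0.016 [ 0.08  0.75  1.35 -0.    1.04 -2.41]
n 0.49934159689096863 t -0.39028799216932275
```

View pics/z9.png

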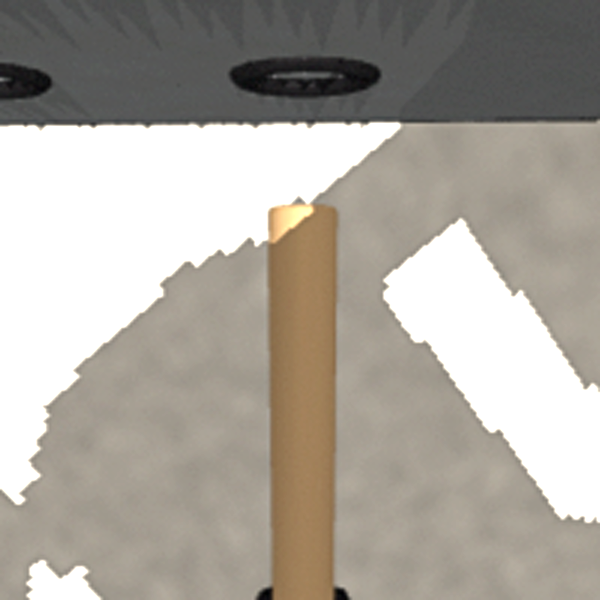

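Call:
drive_tool(series=[[[0.4, 0.05, 0, 0, 0, 0], [0.4, 0, 0, 0, 0, 0], [0.4, 0, 0, 0, 0, 0], [0.3, 0, 0, 0, 0, 0], [0.3, 0, 0, 0, 0, 0], [0.3, 0, 0, 0, 0, 0], [0.3, 0, 0, 0, 0, 0], [0.3, 0, 0, 0, 0, 0], [0, 0, 0, 0, 0, 0], [0, 0, 0, 0, 0, 0]]])

```text
time: 13.98
tcp_pos: [0.5944, 0.1453, 0.0383]
eef_rot: [-0.0, -0.445, 0.896, 0.0]
ft_force: [0.1, 0.8, -0.1]
opening: 0.0157
```

Call:
drive_tool(series=[[[0.15, 0, 0, 0, 0, 0], [0.15, 0, 0, 0, 0, 0], [0.1, 0, 0, 0, 0, 0], [0, 0, 0, 0, 0, 0], [0, 0, 0, 0, 0, 0]]])

```text
time: 14.4
tcp_pos: [0.592, 0.1422, 0.0382]
eef_rot: [-0.0, -0.445, 0.896, 0.0]
ft_force: [0.4, 0.2, -0.5]
opening: 0.0157
```

Call:
drive_tool(series=[[[0.15, 0, 0, 0, 0, 0], [0.15, 0, 0, 0, 0, 0], [0.15, 0, 0, 0, 0, 0], [0, 0, 0, 0, 0, 0], [0, 0, 0, 0, 0, 0]]])

```text
time: 14.82
tcp_pos: [0.5893, 0.1386, 0.0383]
eef_rot: [0.0, -0.445, 0.896, -0.0]
ft_force: [-0.1, 0.4, -0.1]
opening: 0.0156
```

Call:
drive_tool(series=[[[0.2, 0, 0, 0, 0, 0], [0.2, 0, 0, 0, 0, 0], [0.2, 0, 0, 0, 0, 0], [0.2, 0, 0, 0, 0, 0], [0.15, 0, 0, 0, 0, 0], [0, 0, 0, 0, 0, 0], [0, 0, 0, 0, 0, 0], [0, 0, 0, 0, 0, 0], [0, 0, 0, 0, 0, 0]]])

```text
time: 15.57
tcp_pos: [0.5845, 0.132, 0.0387]
eef_rot: [0.002, -0.445, 0.896, 0.0]
ft_force: [4.3, 6.8, 0.1]
opening: 0.0156
```

```bash
python3 snap.py top t10;python3 snap.py scene s10; python3 -c "
import cv2
a=cv2.imread('pics/t10.png');b=cv2.imread('pics/s10.png');cv2.imwrite('pics/z10.png',cv2.hconcat([cv2.convertScaleAbs(cv2.resize(a[110:310,240:440],None,fx=2,fy=2),alpha=2),cv2.resize(b[140:340,200:400],None,fx=2,fy=2)]))"
```

```text
15.57 [0.5845 0.132  0.0387] xyaw -127.2 z [ 0.0033  0.0018 -1.    ] [4.26 6.77 0.05] 0.0156 [ 0.03  0.69  1.47  0.    0.98 -2.47]
15.62 [0.5845 0.132  0.0387] xyaw -127.2 z [ 0.0033  0.0018 -1.    ] [ 4.88  6.81 -1.8 ] 0.0157 [ 0.03  0.69  1.47  0.    0.98 -2.47]
```

View pics/z10.png

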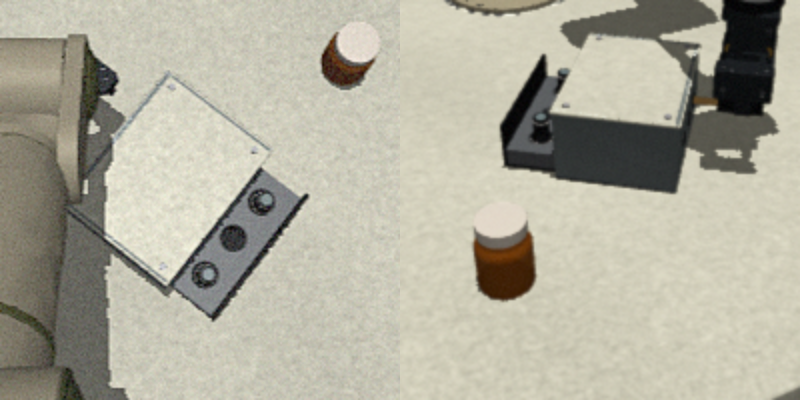

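Call:
drive_tool(series=[[[-0.5, 0, 0, 0, 0, 0], [-1, 0, 0, 0, 0, 0], [-1.5, 0, 0, 0, 0, 0], [-1.5, 0, 0, 0, 0, 0], [-1, 0, 0, 0, 0, 0], [-0.5, 0, 1, 0, 0, 0], [0, 0, 1.2, 0, 0, 0], [0, 0, 0.8, 0, 0, 0], [0, 0, 0.3, 0, 0, 0], [0, 0, 0, 0, 0, 0], [0, 0, 0, 0, 0, 0], [0, 0, 0, 0, 0, 0]]])

```text
time: 16.67
tcp_pos: [0.6194, 0.1784, 0.0046]
eef_rot: [-0.0, -0.444, 0.896, 0.0]
ft_force: [-0.3, -0.3, -1.0]
opening: 0.0159
```

Call:
drive_tool(series=[[[0, 0, 0, 0, 0, 0], [0, 0, 0, 0, 0, 0], [0, 0, 0, 0, 0, 0], [0, 0, 0, 0, 0, 0], [0, 0, 0, 0, 0, 0], [0, 0, 0, 0, 0, 0], [0, 0, -2, 0, 0, 0], [0, 0, -3, 0, 0, 0], [0, 0, -4, 0, 0, 0], [0, 0, -4, 0, 0, 0], [0, 0, -3, 0, 0, 0], [0, 0, 0, 0, 0, 0]]], gripper=-1)

```text
time: 17.67
tcp_pos: [0.6221, 0.1792, 0.1725]
eef_rot: [0.005, -0.445, 0.896, -0.002]
ft_force: [0.6, 0.4, 0.5]
opening: 0.0881
```

```bash
python3 snap.py wrist w11
python3 - <<'E'
from h import *
t=load("top0");s=load("scene0")
# spare: base blob bottom; top cap
print("cap top", ray(t,(166+170/8,236+157/8),.052))
print("cap scene", ray(s,(360+(607-400)/8,140+72/8),.052))
print("base bottom scene", ray(s,(360+(597-400)/8,140+199/8),.0))
print("box", ray(t,(168,179),.026))
E
```

```text
17.67 [0.6221 0.1792 0.1725] xyaw -127.18 z [ 0.0115  0.0011 -0.9999] [0.65 0.45 0.51] 0.0881 [ 0.1   0.63  1.19 -0.    1.31 -2.39]
cap top [0.39875174 0.3039235  0.052     ]
cap scene [0.40557626 0.29988038 0.052     ]
base bottom scene [0.41287307 0.29675586 0.        ]
box [0.58514996 0.37235002 0.026     ]
```

View pics/w11.png

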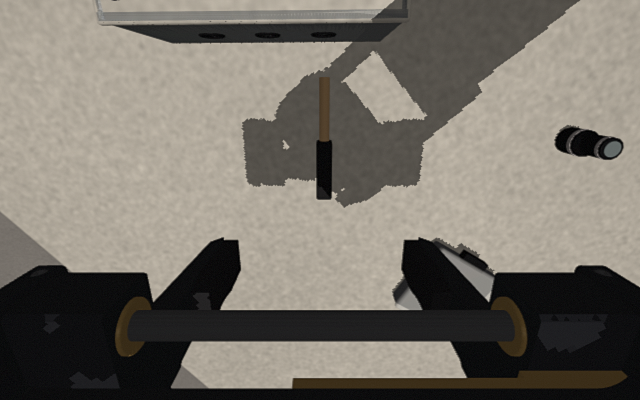

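```bash
python3 plan.py .405 .302 .15 -127 10 | cut -c1-160
```

```text
step mm 24.928192060200534 deg 0.04223706194353702
[[0.33, 2.47, 0.17, -0.03, 0.03, -0.02], [0.33, 2.47, 0.18, -0.03, 0.03, -0.02], [0.33, 2.47, 0.18, -0.03, 0.03, -0.02], [0.32, 2.47, 0.18, -0.03, 0.03, -0.02],
```

Call:
drive_tool(series=[[[0.33, 2.47, 0.18, 0, 0, 0], [0.33, 2.47, 0.18, 0, 0, 0], [0.33, 2.47, 0.18, 0, 0, 0], [0.33, 2.47, 0.18, 0, 0, 0], [0.33, 2.47, 0.18, 0, 0, 0], [0.33, 2.47, 0.18, 0, 0, 0], [0.33, 2.47, 0.18, 0, 0, 0], [0.33, 2.47, 0.18, 0, 0, 0], [0.33, 2.47, 0.18, 0, 0, 0], [0.33, 2.47, 0.18, 0, 0, 0], [0, 0, 0, 0, 0, 0], [0, 0, 0, 0, 0, 0], [0, 0, 0, 0, 0, 0]]])

```text
time: 18.8
tcp_pos: [0.4034, 0.3016, 0.1467]
eef_rot: [-0.0, -0.445, 0.896, -0.0]
ft_force: [-0.7, 0.2, -0.1]
opening: 0.088
```

```bash
python3 snap.py wrist w12; python3 -c "
import cv2
a=cv2.imread('pics/w12.png');cv2.imwrite('pics/z12.png',cv2.convertScaleAbs(cv2.resize(a[120:320,180:460],None,fx=2.8,fy=2.8,interpolation=cv2.INTER_CUBIC),alpha=1.5))"
```

```text
18.8 [0.4034 0.3016 0.1467] xyaw -127.2 z [-6.e-04 -4.e-04 -1.e+00] [-0.66  0.17 -0.07] 0.088 [ 0.41  0.36  1.69 -0.    1.09 -2.08]
```

View pics/z12.png

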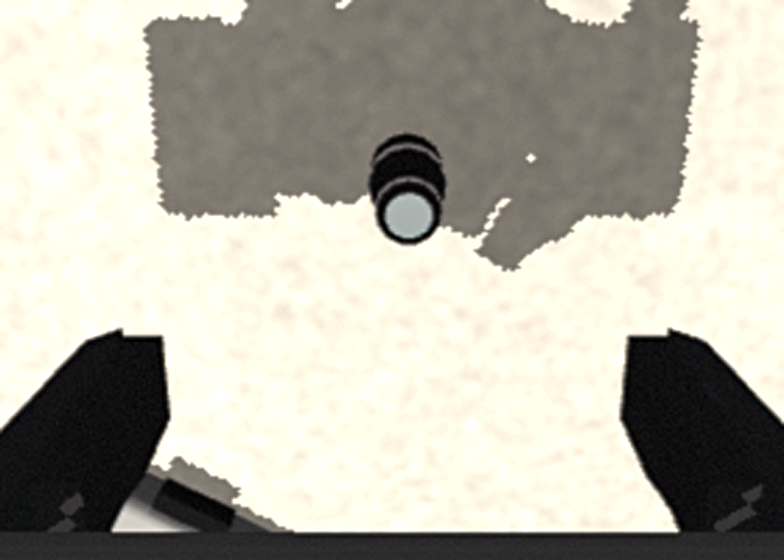

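Run:
```python
from h import *
c=load("w12")
def u(p): return (p[0]/2.8+180-.32,p[1]/2.8+120-.32)
tcp=np.array([.4034,.3016,0]); a=np.radians(-127.2); X=np.array([np.cos(a),np.sin(a),0]);Y=np.array([X[1],-X[0],0])
for p,z in (((408.5,212),.052),((407.5,172),.02)):
    P=ray(c,u(p),z); print(P.round(4),"tool dx,dy",((P-tcp)@X).round(4),((P-tcp)@Y).round(4))
```

```text
[0.4    0.3034 0.052 ] tool dx,dy 0.0006 0.0038
[0.398 0.301 0.02 ] tool dx,dy 0.0038 0.0039
```

Call:
drive_tool(series=[[[0.1, 0.38, 2.5, 0, 0, 0], [0, 0, 3, 0, 0, 0], [0, 0, 3, 0, 0, 0], [0, 0, 1.7, 0, 0, 0], [0, 0, 0.7, 0, 0, 0], [0, 0, 0, 0, 0, 0], [0, 0, 0, 0, 0, 0], [0, 0, 0, 0, 0, 0]]])

```text
time: 19.52
tcp_pos: [0.4004, 0.3036, 0.0394]
eef_rot: [0.001, -0.445, 0.896, -0.0]
ft_force: [-0.1, 0.2, -0.3]
opening: 0.0883
```

Call:
drive_tool(series=[[[0, 0, 0, 0, 0, 0], [0, 0, 0, 0, 0, 0], [0, 0, 0, 0, 0, 0], [0, 0, 0, 0, 0, 0], [0, 0, 0, 0, 0, 0], [0, 0, 0, 0, 0, 0], [0, 0, 0, 0, 0, 0], [0, 0, 0, 0, 0, 0], [0, 0, 0, 0, 0, 0], [0, 0, 0, 0, 0, 0], [0, 0, 0, 0, 0, 0], [0, 0, 0, 0, 0, 0], [0, 0, 0, 0, 0, 0]]], gripper=1, grip_force=25)

```text
time: 20.6
tcp_pos: [0.3995, 0.3034, 0.0382]
eef_rot: [0.0, -0.445, 0.896, -0.0]
ft_force: [-0.1, -0.3, -0.8]
opening: 0.0184
```

```bash
python3 snap.py wrist w13
```

```text
20.6 [0.3995 0.3034 0.0382] xyaw -127.2 z [ 0.  0. -1.] [-0.07 -0.28 -0.8 ] 0.0184 [ 0.42  0.52  1.78 -0.    0.84 -2.08]
```

View pics/w13.png

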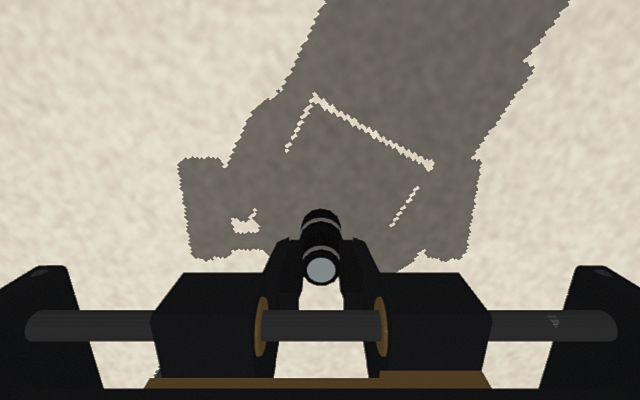

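```bash
python3 - <<'E'
from h import *
c=load("t10")
print("pocket1 top cam",ray(c,(240+232/2-.25,110+238/2-.25),.03))
for p in ((265,200),(206,272)): print("cap",ray(c,(240+p[0]/2-.25,110+p[1]/2-.25),.06))
w=load("w13"); print("cap held",ray(w,(321,270),.052))
E
python3 plan.py .3995 .3034 .20 -127 5 | cut -c1-120
```

```text
pocket1 top cam [ 0.47388452 -0.08867492  0.03      ]
cap [ 0.51637389 -0.1243821   0.06      ]
cap [ 0.42988214 -0.05602403  0.06      ]
cap held [0.40081962 0.3047274  0.052     ]
step mm 32.357013022135305 deg 0.03830968711710851
[[-0.0, -0.0, -3.24, -0.0, 0.0, -0.04], [-0.0, -0.0, -3.24, -0.0, 0.0, -0.04], [-0.0, -0.0, -3.24, -0.0, 0.0, -0.04], [-
```

Call:
drive_tool(series=[[[0, 0, -2, 0, 0, 0], [0, 0, -3.5, 0, 0, 0], [0, 0, -4, 0, 0, 0], [0, 0, -4, 0, 0, 0], [0, 0, -2.5, 0, 0, 0]]])

```text
time: 21.07
tcp_pos: [0.3999, 0.3037, 0.202]
eef_rot: [0.002, -0.445, 0.896, -0.0]
ft_force: [0.1, -0.3, -0.8]
opening: 0.0186
```

```bash
python3 plan.py .4748 -.0910 .195 -126.8 16 | cut -c1-160
```

```text
step mm 25.112196868179026 deg 0.028116399007564193
[[1.68, -1.86, 0.04, -0.01, 0.01, -0.02], [1.68, -1.86, 0.04, -0.01, 0.01, -0.02], [1.68, -1.86, 0.04, -0.01, 0.01, -0.02], [1.68, -1.86, 0.04, -0.01, 0.01, -0.
```

Call:
drive_tool(series=[[[1.68, -1.86, 0, 0, 0, 0], [1.68, -1.86, 0, 0, 0, 0], [1.68, -1.86, 0, 0, 0, 0], [1.68, -1.86, 0, 0, 0, 0], [1.68, -1.86, 0, 0, 0, 0], [1.68, -1.86, 0, 0, 0, 0], [1.68, -1.86, 0, 0, 0, 0], [1.68, -1.86, 0, 0, 0, 0], [1.68, -1.86, 0, 0, 0, 0], [1.68, -1.86, 0, 0, 0, 0], [1.68, -1.86, 0, 0, 0, 0], [1.68, -1.86, 0, 0, 0, 0], [1.68, -1.86, 0, 0, 0, 0], [1.68, -1.86, 0, 0, 0, 0], [1.68, -1.86, 0, 0, 0, 0], [1.68, -1.86, 0, 0, 0, 0], [0, 0, 0, 0, 0, 0], [0, 0, 0, 0, 0, 0], [0, 0, 0, 0, 0, 0]]])

```text
time: 22.65
tcp_pos: [0.4775, -0.0807, 0.1979]
eef_rot: [-0.004, -0.439, 0.898, -0.003]
ft_force: [-0.0, 0.4, -1.4]
opening: 0.0185
```

```bash
python3 snap.py wrist w14; python3 -c "
import cv2
a=cv2.imread('pics/w14.png');cv2.imwrite('pics/z14.png',cv2.convertScaleAbs(cv2.resize(a[90:300,190:450],None,fx=3,fy=2.8,interpolation=cv2.INTER_CUBIC),alpha=1.8))"
```

```text
22.65 [ 0.4775 -0.0807  0.1979] xyaw -127.9 z [-0.005  -0.0099 -0.9999] [-0.02  0.42 -1.41] 0.0185 [-0.4   0.26  1.68 -0.01  1.2  -2.88]
```

View pics/z14.png

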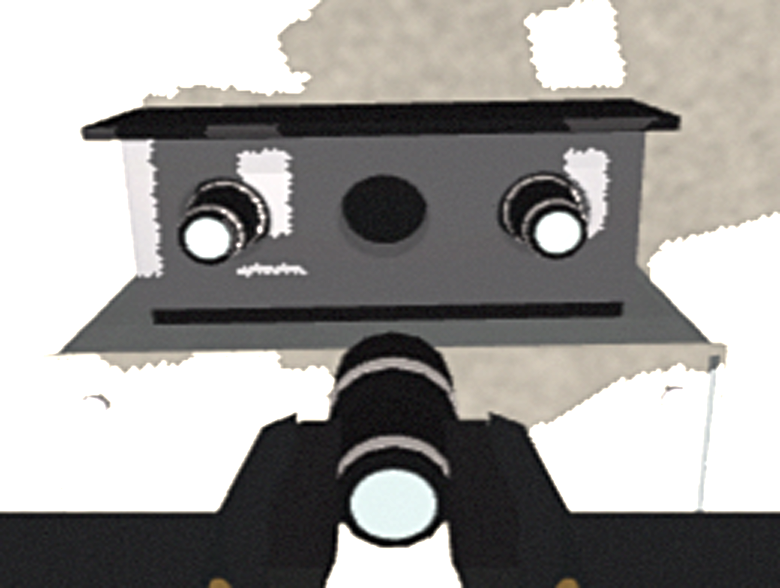

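Call:
drive_tool(series=[[[0, 0, 0, 0, 0, 6], [0, 0, 0, 0, 0, 6], [0, 0, 0, 0, 0, 0], [0, 0, 0, 0, 0, 0], [0, 0, 0, 0, 0, 0]]])

```text
time: 23.12
tcp_pos: [0.4778, -0.0811, 0.1981]
eef_rot: [-0.004, -0.344, 0.939, -0.004]
ft_force: [0.4, -0.4, -1.0]
opening: 0.0186
```

```bash
python3 snap.py wrist w15; python3 plan.py .4748 -.0910 .15 -139 4; python3 -c "
import cv2
a=cv2.imread('pics/w15.png');cv2.imwrite('pics/z15.png',cv2.convertScaleAbs(cv2.resize(a[90:300,190:450],None,fx=3,fy=2.8,interpolation=cv2.INTER_CUBIC),alpha=1.8))"
```

```text
23.12 [ 0.4778 -0.0811  0.1981] xyaw -139.74 z [-0.0044 -0.0106 -0.9999] [ 0.39 -0.41 -0.98] 0.0186 [-0.4   0.26  1.68 -0.01  1.2  -2.67]
step mm 12.297202138311238 deg 0.254131272710183
[[0.2, -0.13, 1.21, -0.07, -0.15, -0.19], [0.21, -0.13, 1.2, -0.07, -0.15, -0.19], [0.21, -0.13, 1.2, -0.07, -0.15, -0.19], [0.21, -0.14, 1.2, -0.07, -0.15, -0.19]]
```

View pics/z15.png

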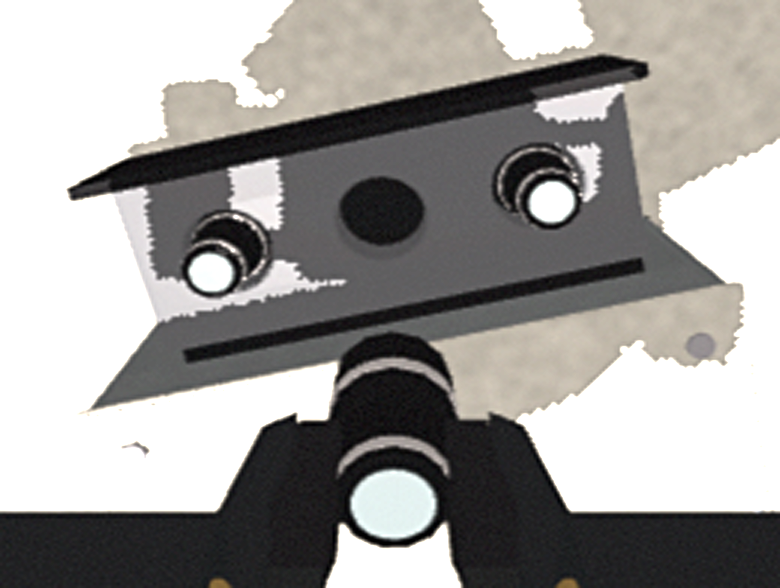

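Run:
```python
from h import *
for n,p in (("w15",(382,217)),("w14",(384,217))):
    c=load(n); q=lambda p:(p[0]/3+190-.33,p[1]/2.8+90-.32)
    print(n,ray(c,q(p),.03))
    L=[(209,236),(556,232)] if n=="w14" else [(211,270),(552,202)]
    C=[ray(c,q(l),.06) for l in L]; print(np.round(C,4).tolist(),np.mean(C,0).round(4),np.linalg.norm(C[0]-C[1]))
    print("held cap",ray(c,q((394,505)),.1979+.0138))
```

```text
w15 [ 0.47441893 -0.0903935   0.03      ]
[[0.5193, -0.1248, 0.06], [0.4299, -0.0568, 0.06]] [ 0.4746 -0.0908  0.06  ] 0.11230718954947932
held cap [ 0.47953712 -0.07970215  0.2117    ]
w14 [ 0.47508902 -0.09005716  0.03      ]
[[0.519, -0.1245, 0.06], [0.4303, -0.0573, 0.06]] [ 0.4747 -0.0909  0.06  ] 0.11129724324225279
held cap [ 0.47889793 -0.0793086   0.2117    ]
```

Call:
drive_tool(series=[[[0.2, -0.13, 1.2, -0.07, -0.15, 0], [0.2, -0.13, 1.2, -0.07, -0.15, 0], [0.2, -0.13, 1.2, -0.07, -0.15, 0], [0.2, -0.13, 1.2, -0.07, -0.15, 0], [0, 0, 0, 0, 0, 0], [0, 0, 0, 0, 0, 0], [0, 0, 0, 0, 0, 0]]])

```text
time: 23.75
tcp_pos: [0.4753, -0.091, 0.1509]
eef_rot: [0.001, -0.343, 0.939, -0.001]
ft_force: [-0.4, 0.5, -2.1]
opening: 0.0184
```

```bash
python3 plan.py .4747 -.0907 .0475 -139.5 5; python3 snap.py wrist w16
```

```text
step mm 20.67236311787355 deg 0.08197934741500292
[[0.01, 0.02, 2.07, -0.02, 0.01, -0.08], [0.01, 0.01, 2.07, -0.02, 0.01, -0.08], [0.01, 0.01, 2.07, -0.02, 0.01, -0.08], [0.01, 0.01, 2.07, -0.02, 0.01, -0.08], [0.01, 0.01, 2.07, -0.02, 0.01, -0.08]]
23.75 [ 0.4753 -0.091   0.1509] xyaw -139.9 z [ 1.4e-03 -6.0e-04 -1.0e+00] [-0.36  0.51 -2.1 ] 0.0184 [-0.43  0.31  1.74  0.    1.08 -2.7 ]
```

View pics/w16.png

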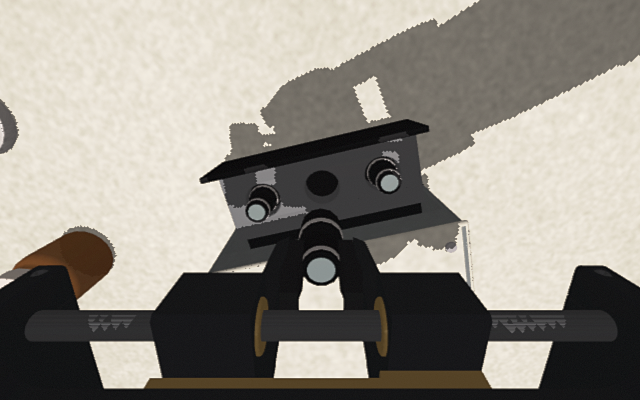

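Call:
drive_tool(series=[[[0, 0.05, 2.5, 0, 0, 0], [0, 0, 2.5, 0, 0, 0], [0, 0, 1.5, 0, 0, 0], [0, 0, 0.8, 0, 0, 0], [0, 0, 0.6, 0, 0, 0], [0, 0, 0.6, 0, 0, 0], [0, 0, 0.5, 0, 0, 0], [0, 0, 0.5, 0, 0, 0], [0, 0, 0, 0, 0, 0], [0, 0, 0, 0, 0, 0]]])

```text
time: 24.63
tcp_pos: [0.4748, -0.0906, 0.0553]
eef_rot: [0.0, -0.342, 0.94, -0.0]
ft_force: [-0.3, 0.9, -0.6]
opening: 0.0184
```

Call:
drive_tool(series=[[[0, 0, 0.3, 0, 0, 0], [0, 0, 0.3, 0, 0, 0], [0, 0, 0.25, 0, 0, 0], [0, 0, 0, 0, 0, 0], [0, 0, 0, 0, 0, 0], [0, 0, 0, 0, 0, 0]]])

```text
time: 25.13
tcp_pos: [0.4747, -0.0906, 0.0467]
eef_rot: [0.0, -0.342, 0.94, -0.0]
ft_force: [0.0, -0.4, -1.2]
opening: 0.0182
```

```bash
python3 snap.py wrist w17; python3 snap.py scene s17;  python3 -c "
import cv2
a=cv2.imread('pics/w17.png');b=cv2.imread('pics/s17.png');cv2.imwrite('pics/z17.png',cv2.hconcat([a[100:330,200:440],b[120:350,200:440]]).repeat(1,0)); cv2.imwrite('pics/z17.png',cv2.resize(cv2.imread('pics/z17.png'),None,fx=1.6,fy=1.6))"
```

```text
25.13 [ 0.4747 -0.0906  0.0467] xyaw -139.94 z [ 4.e-04 -2.e-04 -1.e+00] [ 0.04 -0.45 -1.19] 0.0182 [-0.43  0.48  1.83  0.    0.83 -2.7 ]
25.18 [ 0.4747 -0.0906  0.0467] xyaw -139.95 z [ 4.e-04 -1.e-04 -1.e+00] [-0.31  0.8  -0.72] 0.0184 [-0.43  0.48  1.83  0.    0.83 -2.7 ]
```

View pics/z17.png

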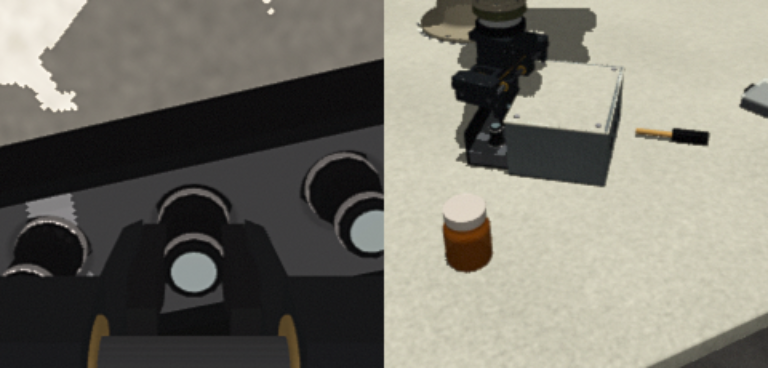

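Call:
drive_tool(series=[[[0, 0, 0, 0, 0, 0], [0, 0, 0, 0, 0, 0], [0, 0, 0, 0, 0, 0], [0, 0, 0, 0, 0, 0], [0, 0, 0, 0, 0, 0], [0, 0, 0, 0, 0, 0]]], gripper=0.3)

```text
time: 25.73
tcp_pos: [0.4748, -0.0906, 0.0467]
eef_rot: [0.0, -0.342, 0.94, -0.0]
ft_force: [0.1, 0.2, 0.6]
opening: 0.0309
```

```bash
python3 snap.py wrist w18; python3 -c "
import cv2
cv2.imwrite('pics/z18.png',cv2.resize(cv2.imread('pics/w18.png')[100:330,180:460],None,fx=2.4,fy=2.4))"
```

```text
25.73 [ 0.4748 -0.0906  0.0467] xyaw -139.95 z [ 5.e-04 -2.e-04 -1.e+00] [0.11 0.15 0.63] 0.0309 [-0.43  0.48  1.83  0.    0.83 -2.7 ]
```

View pics/z18.png

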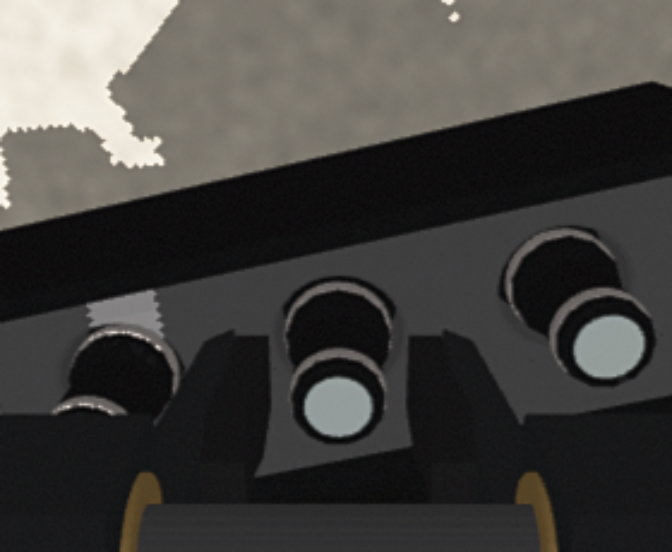

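Released and clear on both sides; lift straight up and step away toward the robot's left so the top camera sees the result.

Call:
drive_tool(series=[[[0, 0, -0.5, 0, 0, 0], [0, 0, -1, 0, 0, 0], [0, 0, -2, 0, 0, 0], [0, 0, -3, 0, 0, 0], [0, 0, -3.5, 0, 0, 0], [0, 0, -3.5, 0, 0, 0], [0, 0, -3, 0, 0, 0], [0, 0, 0, 0, 0, 0], [0, 0, 0, 0, 0, 0], [0, 0, 0, 0, 0, 0], [0, 0, 0, 0, 0, 0]]])

```text
time: 26.7
tcp_pos: [0.4741, -0.0904, 0.2106]
eef_rot: [-0.001, -0.342, 0.94, 0.001]
ft_force: [0.4, -0.5, 0.6]
opening: 0.0307
```

```bash
python3 snap.py wrist w19; python3 snap.py scene s19; python3 snap.py top t19; python3 -c "
import cv2
a=cv2.resize(cv2.imread('pics/w19.png')[90:300,190:450],None,fx=1.8,fy=1.8);b=cv2.resize(cv2.imread('pics/s19.png')[90:300,200:400],None,fx=1.65,fy=1.8)
cv2.imwrite('pics/z19.png',cv2.hconcat([a,b]))"
```

```text
26.7 [ 0.4741 -0.0904  0.2106] xyaw -139.96 z [-1.7e-03  8.0e-04 -1.0e+00] [ 0.43 -0.45  0.57] 0.0307 [-0.43  0.25  1.66  0.    1.23 -2.7 ]
26.75 [ 0.4742 -0.0904  0.2105] xyaw -139.95 z [-1.7e-03  9.0e-04 -1.0e+00] [ 0.23 -0.06  0.21] 0.0309 [-0.43  0.25  1.66  0.    1.23 -2.7 ]
26.8 [ 0.4742 -0.0904  0.2107] xyaw -139.95 z [-1.5e-03  8.0e-04 -1.0e+00] [0.41 1.12 0.62] 0.0311 [-0.43  0.25  1.66  0.    1.23 -2.7 ]
```

View pics/z19.png

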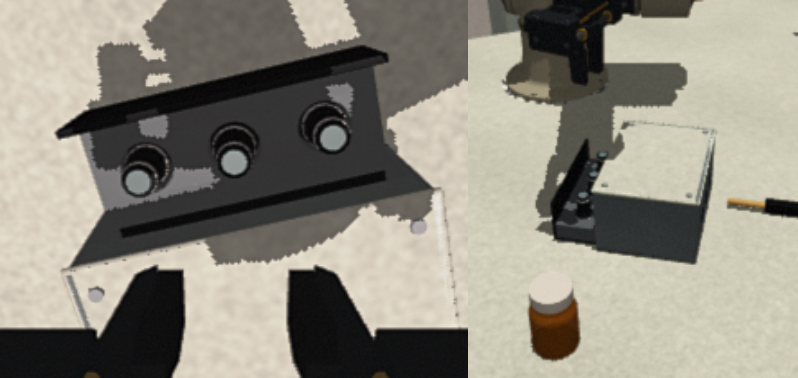

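View pics/t19.png

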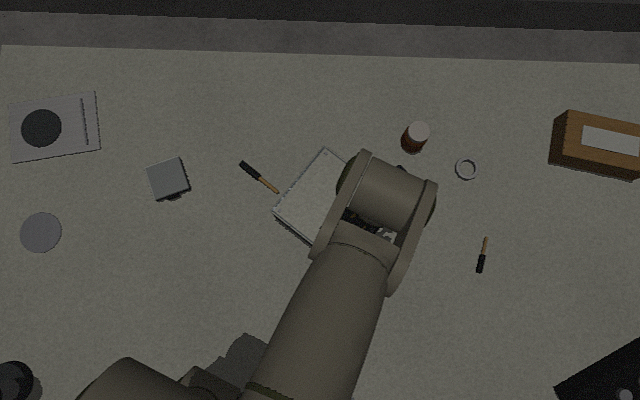

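Run:
```python
from h import *
c=load("w19")
for p in ((138,182),(234,163),(333,138)): print(ray(c,(p[0]/1.8+190,p[1]/1.8+90),.06).round(4))
from station import bot
print(bot.job_done())
```

```text
[ 0.5202 -0.1237  0.06  ]
[ 0.4765 -0.0891  0.06  ]
[ 0.4301 -0.0564  0.06  ]
the job is handed in; nothing more can be done
None
```

I handed the job in at about 27 s of the 72 s allowed. All my checks passed, but the hand-in gives no verdict.

- **Catch:** The middle hole was a plug; the dowel stopped about 13 mm in at 14 N. The hole at unit y = +45 mm yielded about 19 mm in, and the drawer sprang open with the dowel still inside. The top and scene pictures taken then show it open. I did not test the third hole.
- **Dowel:** It lies flat on the bench behind the housing.
- **Lenses:** The spare stands upright in the middle pocket. Its top measured about 2 mm from my estimate of the pocket centre, within camera error. I judged seating and uprightness from the pictures. The two stored lenses are still in their pockets.
- **Bystanders:** The jar, flat box and ring look unmoved in the last top picture; I did not measure them. The gripper is about 0.15 m above the spare lens, touching nothing.

**Joint limit:** While carrying the lens to the drawer, the last joint reached its range limit (2.88 rad), and the arm stopped about 1 cm short. I turned the wrist back 12° and re-aimed before lowering.

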